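Lay out the practice pads

ROBOT

A 6-joint arm with a two-finger parallel gripper is mounted at the origin on the work surface. World frame = base frame: x ahead of the robot, y to its left, z up, the work surface at z = 0. Lengths are in m, angles in rad, forces in N, time in s.
With the tool pointing down it reaches from about 0.275 to 0.75 m from the base axis. Payload 10.2 kg.
Tool frame: the origin (TCP) lies at the very end of the fingers, on their centre line; the grasp point (between the pads) lies manip.grip_depth behind it (manip.grip_depth is the distance from the TCP to the grasp point, in m); y points along the fingers, z is the direction in which the jaws open and shut, and the axes are right-handed (so a half turn about y gives the same grasp; the last joint's range is limited). The gripper opens to 88 mm and grips with 3 to 60 N. Pads are 18 mm wide; open, the fingers measure 123 mm over their backs; the gripper's body (75 mm by 187 mm) begins 45 mm behind the grasp point.
Start: joints at [0.885, 0.313, 1.498, -0, 1.331, -0.223], TCP at [0.234, 0.47, 0.239] pointing down, gripper open.
Joint ranges: [-2.94, 2.94], [-0.97, 2.17], [0.19, 2.56], [-1.23, 4.37], [0.02, 3.11], [-2.88, 2.88]. Speed limits (rad/s): [2.39, 2.39, 3.01, 3.14, 3.14, 3.14].

INTERFACE

Orientations are given as a 3x3 rotation matrix whose columns are the frame's x, y, z axes.
In Python, from plant import manip gives the robot as it stands.
- The arm moves only by the tool send_rows, never from a script. Its argument "targets" is a list of rows, each an object with "gripper": the gripper command: -1 is fully open, 1 is shut, values between are in proportion; "translation": the shift along the tool's x, y, z in units of 30 mm (1.0 is 30 mm), a list of three; "dr": the turn, a rotation vector about the tool's x, y, z in units of 5 degrees (1.0 is 5 degrees), a list of three. A call has 1 to 12 rows; each row shifts and turns the pose as measured when the row begins, along the tool's axes as they then stand; what a row does not reach is not made up. A row lasts 1/10 s, in which the tool goes at most 50 mm and 8.59 degrees, less where a joint would pass 70% of its speed; a pose out of reach is approached as far as the arm can. A call is refused whole if a number of a shift passes 1 or a number of a turn 1, either way. A call with a gripper value outside its range is refused whole. The fingers move at their own pace and stop on an object; "grip_force" is the grip in N (left out, the last holds). Time passes only in rows, so rows that do not move let the fingers close. It gives the time, the measured TCP pose, the force and the opening at its end, in the units of the state.
- manip.observe(): the state, without advancing time (a new reading comes with each control period).
- manip.get_image(name): name is "scene" or "top" or "wrist"; returns the picture (420x560x3 uint8, red, green, blue); there is no depth.
- manip.camera_params(name): a dict with "fx", "fy", "cx", "cy" (pixels), "R" (3x3) and "t" (3): a world point X has camera coordinates R X + t. Camera axes: x right, y down, z forward; pixel columns grow to the right and rows downward; lengths in m; the calibration is good to about 2 mm. The wrist camera is an equidistant fisheye: a pixel r from the principal point sees the ray r / f radians off the axis. A picture is of the moment at which its call begins: read the wrist's pose just before it. camera_params takes no time and is no camera call; for the wrist camera it gives the pose at the moment of the call.
- manip.hand_in(): hands the job in, once; it reports no verdict.
The state is a dict: "clock": time; "joint_positions": joint angles; "joint_vel": joint speeds; "joint_efforts": joint torques, N m; "eef_pos": TCP position; "ee_rot": TCP orientation; "force": force on the tool from outside, world axes, zero at the start; "torque": the same for the moment, N m; "width": opening from 0.0 (shut) to 1.0 (fully open).
Only numpy, scipy, OpenCV 4.12 (cv2) and the standard library are available. Lean on these libraries where they do the work, as an engineer would, in place of code of your own. Each camera call takes 0.05 s, during which the arm holds its last target.

TASK

Two blue practice pads have been left standing on edge, one in each green tray. Push each pad over so that it falls onto its blue back and lies flat on the floor of its own tray with the skin-coloured side up. Do not lift the pads, and leave the bottles, jar, rack, roll and bowl where they stand.

Things in the scene. Friction and masses are not known exactly. Their poses are not given: they have to be found in the camera images.
- pad_a: Pad in tray_a: loose rigid slab 155 (y) x 105 (z) x 32 mm (x), 0.25-0.5 kg; blue back 22 mm thick, skin-coloured layer 141 x 91 x 10 mm on its +x side. Origin: slab centre, +x out of the skin side. Starts standing on a long edge, top 110 mm above the table, skin side towards the robot. Pushed near the top it tips and falls once leaned 15 deg. Lying right: +x up, origin 21 mm above the table.
- tray_a: Dark green tray fixed to the table, 270 (x) x 230 mm (y) outside, walls 5 mm thick, rim 21 mm and floor 5 mm above the table. Origin: centre of its underside, z up. It stands left or right of the robot's middle line, the other tray on the other side.
- pad_b: Pad in tray_b: loose rigid slab 155 (y) x 105 (z) x 32 mm (x), 0.25-0.5 kg; blue back 22 mm thick, skin-coloured layer 141 x 91 x 10 mm on its +x side. Origin: slab centre, +x out of the skin side. Starts standing on a long edge, top 110 mm above the table, skin side away from the robot. Pushed near the top it tips and falls once leaned 15 deg. Lying right: +x up, origin 21 mm above the table.
- tray_b: Dark green tray fixed to the table, 270 (x) x 230 mm (y) outside, walls 5 mm thick, rim 21 mm and floor 5 mm above the table. Origin: centre of its underside, z up. It stands left or right of the robot's middle line, the other tray on the other side.
- disinfectant_mid (a point): Bystander, loose: white round bottle with blue cap, 52 diameter, 150 tall, standing between the two trays, all in mm. Point on its axis 75 mm above its underside. Leave it where it stands.
- tube_rack_mid (a point): Bystander, loose: white rack of capped sample tubes, 60 x 130, 88 tall, left of the trays, all in mm. Point on its axis 45 mm above its underside. Leave it where it stands.
- steel_bowl_mid (a point): Bystander, loose: small steel bowl, 100 diameter, 45 tall, right of the trays, all in mm. Point on its axis 22 mm above its underside. Leave it where it stands.
- gel_bottle_mid (a point): Bystander, loose: turquoise bottle with white pump, 62 diameter, 170 tall, left or right of the trays, all in mm. Point on its axis 80 mm above its underside. Leave it where it stands.
- swab_jar_mid (a point): Bystander, loose: glass jar with steel cap, 54 diameter, 90 tall, between the two trays, all in mm. Point on its axis 45 mm above its underside. Leave it where it stands.
- tape_roll_mid (a point): Bystander, loose: white roll, 66 diameter, 25 tall, lying left or right of the trays, all in mm. Point on its axis 12 mm above its underside. Leave it where it stands.

How it is judged:
By the outcome, as a careful person would: the job done as asked, in the order asked, and still so for the second after the job is handed in, with the robot touching nothing.
It also fails if it takes over 48 s, if anything falls off the work surface, if the arm or the gripper's body presses on something with over 40 N, if the wrist force passes 120 N, or if a joint passes its speed limit or range.

## Working session

There is one attempt and no reset: what is moved stays moved. The work goes in short steps, Python scripts to look and compute and a tool call to move; the robot and the scene stay as the last step left them, time stands still between calls to the robot, and variables do not carry over. Pictures are saved under pics/ and viewed, and the job is handed in when it is done.

Besides the shell and the picture viewer there is one more tool, called as name(argument=value, ...) on one line, values as JSON. send_rows: Moves the arm, as the interface text tells. Its arguments: {"type":"object","properties":{"targets":{"type":"array"},"grip_force":{"type":"number"}},"required":["targets"]}

```bash
mkdir -p pics; ls; python3 - <<'E'
from plant import manip
import cv2
s=manip.observe();print({k:s[k] for k in('clock','eef_pos','ee_rot','force','width')},manip.grip_depth)
for n in('scene','top'):
    cv2.imwrite(f'pics/{n}0.png',manip.get_image(n)[:,:,::-1]); print(n,manip.camera_params(n))
E
```

```text
pics
{'clock': 0.0, 'eef_pos': array([0.23424958, 0.46956964, 0.23817455]), 'ee_rot': array([[ 8.94811933e-01, -8.01461948e-04,  4.46442563e-01],
       [-4.46443190e-01, -9.65482025e-04,  8.94811458e-01],
       [-2.86125065e-04, -9.99999213e-01, -1.22173207e-03]]), 'force': array([-0.39366038,  0.53079868,  0.71508975]), 'width': 1.002035084942049} 0.0187
scene {'fx': 489.465927022984, 'fy': 489.465927022984, 'cx': 286.1403862117874, 'cy': 205.34882007677314, 'R': array([[-6.63512229e-01,  7.48165354e-01, -3.55143211e-04],
       [ 6.42230386e-01,  5.69319923e-01, -5.13239668e-01],
       [-3.83785948e-01, -3.40768880e-01, -8.58245255e-01]]), 't': array([ 0.35290772, -0.30541819,  1.7813778 ])}
top {'fx': 511.2276611280612, 'fy': 511.2276611280612, 'cx': 274.0511627326011, 'cy': 202.96351814043436, 'R': array([[ 0.01714175, -0.99985068, -0.00218379],
       [-0.98515292, -0.01651654, -0.17088278],
       [ 0.17082119,  0.0050806 , -0.98528895]]), 't': array([-0.01722423,  0.54950712,  1.25662567])}
```

View pics/scene0.png

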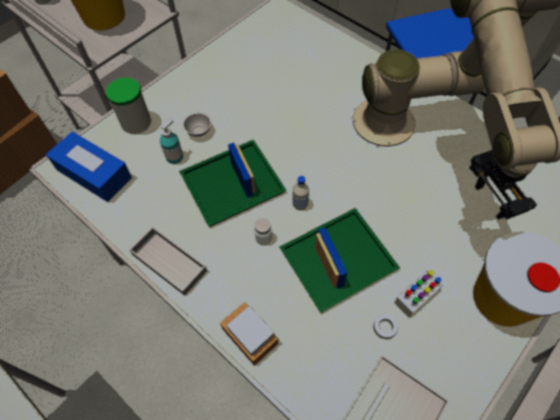

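View pics/top0.png

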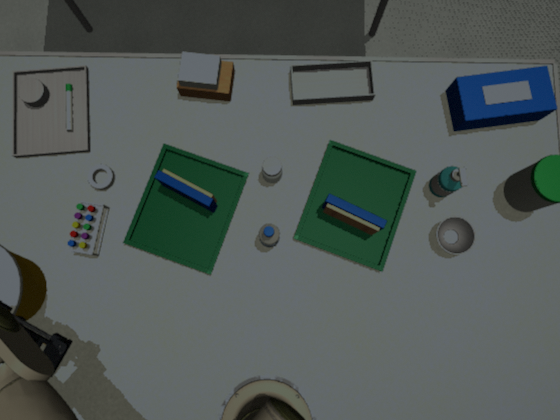

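The top view shows the pad at (186,190) in the left tray with its skin side away from the robot, so that is pad_b. The pad at (354,215) in the right tray has its skin side towards the robot, so that is pad_a. Next I'll zoom in and measure.

```bash
python3 - <<'E'
import cv2,numpy as np
t=cv2.imread('pics/top0.png');s=cv2.imread('pics/scene0.png')
a=cv2.resize(t[150:250,140:240],(400,400),interpolation=cv2.INTER_CUBIC)
b=cv2.resize(t[165:265,305:405],(400,400),interpolation=cv2.INTER_CUBIC)
c=cv2.resize(s[215:290,300:375],(400,300*4//3)[:2],interpolation=cv2.INTER_CUBIC)
cv2.imwrite('pics/z1.png',cv2.convertScaleAbs(np.hstack([a,b]),alpha=1.5))
a=cv2.resize(s[215:315,290:390],(400,400),interpolation=cv2.INTER_CUBIC)
b=cv2.resize(s[130:230,190:290],(400,400),interpolation=cv2.INTER_CUBIC)
cv2.imwrite('pics/z2.png',cv2.convertScaleAbs(np.hstack([a,b]),alpha=1.5))
E
```

```text
(no output)
```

View pics/z1.png

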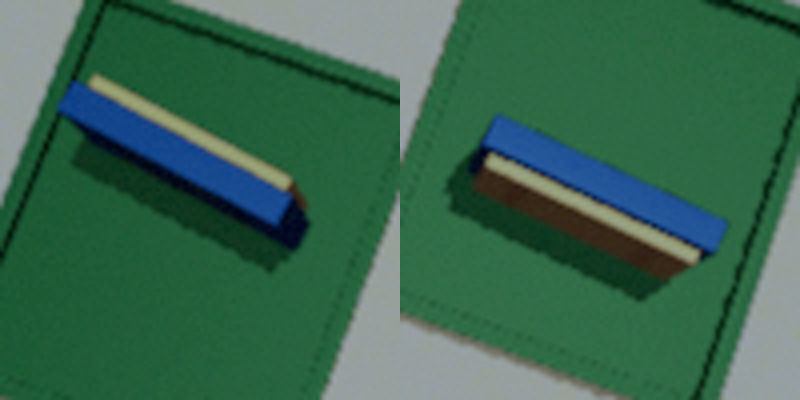

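View pics/z2.png

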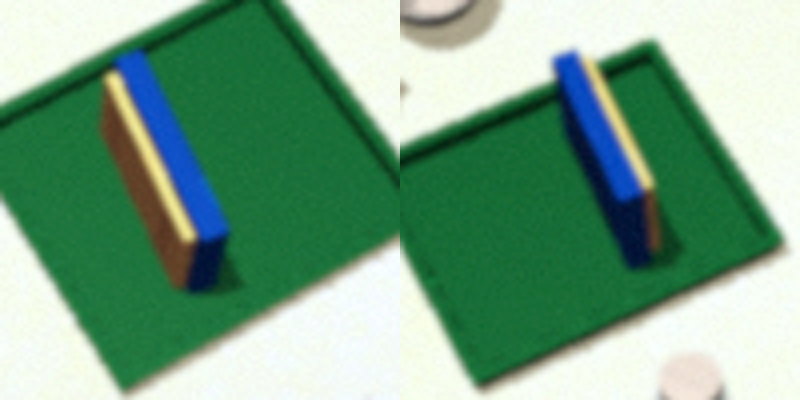

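The crops show the bright-blue top faces clearly in both views. I'll fit and triangulate them, and get the trays and bystanders too.

```bash
cat > h.py <<'E'
import cv2,numpy as np
from plant import manip
P={n:manip.camera_params(n) for n in('top','scene')}
def ray(n,uv):
    p=P[n];d=np.array([(uv[0]-p['cx'])/p['fx'],(uv[1]-p['cy'])/p['fy'],1]);R=np.array(p['R']);return -R.T@p['t'],R.T@d
def onz(n,uv,z):
    o,d=ray(n,uv);return (o+d*(z-o[2])/d[2])
def tri(u1,u2):
    M=[np.hstack([P[n]['R'],np.array(P[n]['t'])[:,None]]) for n in('top','scene')]
    K=[np.array([[P[n]['fx'],0,P[n]['cx']],[0,P[n]['fy'],P[n]['cy']],[0,0,1]]) for n in('top','scene')]
    X=cv2.triangulatePoints(K[0]@M[0],K[1]@M[1],np.float64(u1),np.float64(u2));return (X[:3]/X[3]).ravel()
def rect(img,m):
    c=max(cv2.findContours(m,cv2.RETR_EXTERNAL,cv2.CHAIN_APPROX_NONE)[0],key=cv2.contourArea)
    return cv2.minAreaRect(c),c
E
python3 - <<'E'
from h import *
I={n:cv2.imread(f'pics/{n}0.png') for n in P}
roi={'b':{'top':(125,145,250,272),'scene':(280,208,400,312)},'a':{'top':(293,140,417,270),'scene':(178,138,288,226)}}
for k in roi:
  r={}
  for n in P:
    x0,y0,x1,y1=roi[k][n];im=I[n][y0:y1,x0:x1];hsv=cv2.cvtColor(im,cv2.COLOR_BGR2HSV)
    vth=100 if n=='top' else 150
    m=cv2.inRange(hsv,(105,120,vth),(130,255,255))
    (c,wh,an),ct=rect(im,m);M=cv2.moments(m,True)
    c2=np.array([M['m10']/M['m00']+x0,M['m01']/M['m00']+y0]);r[n]=c2
    box=cv2.boxPoints((c,wh,an))+[x0,y0]
    W=np.array([onz(n,q,.110)[:2] for q in box]);C=onz(n,c2,.110)
    e1,e2=W[1]-W[0],W[2]-W[1];L,w=(e1,e2) if np.linalg.norm(e1)>np.linalg.norm(e2) else (e2,e1)
    print(k,n,'c2',c2.round(1),'world',C.round(3),'L',np.linalg.norm(L).round(3),'w',np.linalg.norm(w).round(3),'dirdeg',np.degrees(np.arctan2(*L[::-1])).round(1)%180)
    # skin strip
    ms=cv2.inRange(hsv,(10,40,(100 if n=='top' else 150)),(35,200,255))
    ms=cv2.morphologyEx(ms,cv2.MORPH_OPEN,np.ones((2,2)))
    M=cv2.moments(ms,True)
    if M['m00']: print('   skin',onz(n,(M['m10']/M['m00']+x0,M['m01']/M['m00']+y0),.103).round(3))
    g=cv2.inRange(hsv,(50,80,25),(85,255,255));g=cv2.morphologyEx(g,cv2.MORPH_OPEN,np.ones((3,3)))
    (cg,whg,ag),cc=rect(im,g);hull=cv2.convexHull(cc)
    q=cv2.approxPolyDP(hull,6,True).reshape(-1,2)+[x0,y0]
    print('   tray',[onz(n,p,.021)[:2].round(3).tolist() for p in q],'hullmean',onz(n,q.mean(0),.021)[:2].round(3))
  print(k,'TRI',tri(r['top'],r['scene']).round(4))
E
```

```text
Traceback (most recent call last):
  File "h.py", line 13, in rect
    c=max(cv2.findContours(m,cv2.RETR_EXTERNAL,cv2.CHAIN_APPROX_NONE)[0],key=cv2.contourArea)
ValueError: max() iterable argument is empty
```

```bash
cat > m.py <<'E'
from h import *
import sys
T=sys.argv[1]
I={n:cv2.imread(f'pics/{n}{T}.png') for n in P}
roi={'b':{'top':(125,145,250,272),'scene':(280,208,400,312)},'a':{'top':(293,140,417,270),'scene':(178,138,288,226)}}
for k in roi:
  r={}
  for n in P:
    x0,y0,x1,y1=roi[k][n];im=I[n][y0:y1,x0:x1];hsv=cv2.cvtColor(im,cv2.COLOR_BGR2HSV)
    m0=cv2.inRange(hsv,(105,120,20),(130,255,255))
    v=hsv[...,2][m0>0];th,_=cv2.threshold(v,0,255,cv2.THRESH_OTSU)
    m=((m0>0)&(hsv[...,2]>th)).astype(np.uint8)*255
    (c,wh,an),ct=rect(im,m);M=cv2.moments(m,True)
    c2=np.array([M['m10']/M['m00']+x0,M['m01']/M['m00']+y0]);r[n]=c2
    box=cv2.boxPoints((c,wh,an))+[x0,y0]
    W=np.array([onz(n,q,.110)[:2] for q in box]);C=onz(n,c2,.110)
    e1,e2=W[1]-W[0],W[2]-W[1];L,w=(e1,e2) if np.linalg.norm(e1)>np.linalg.norm(e2) else (e2,e1)
    print(k,n,'th',th,'c2',c2.round(1),'world',C.round(3),'L',np.linalg.norm(L).round(3),'w',np.linalg.norm(w).round(3),'dirdeg',np.degrees(np.arctan2(*L[::-1])).round(1)%180)
    g=cv2.inRange(hsv,(50,80,15),(90,255,255));g=cv2.morphologyEx(g,cv2.MORPH_OPEN,np.ones((3,3)))
    (cg,whg,ag),cc=rect(im,g)
    q=cv2.approxPolyDP(cv2.convexHull(cc),6,True).reshape(-1,2)+[x0,y0]
    print('   tray',[onz(n,p,.021)[:2].round(3).tolist() for p in q])
  print(k,'TRI',tri(r['top'],r['scene']).round(4))
E
python3 m.py 0
```

```text
b top th 58.0 c2 [183.4 188. ] world [0.572 0.213 0.11 ] L 0.154 w 0.021 dirdeg 63.2
   tray [[0.706, 0.29], [0.633, 0.065], [0.376, 0.15], [0.443, 0.373]]
b scene th 78.0 c2 [332.6 251.4] world [0.576 0.216 0.11 ] L 0.154 w 0.021 dirdeg 62.8
   tray [[0.374, 0.154], [0.451, 0.375], [0.708, 0.285], [0.629, 0.065]]
b TRI [0.5735 0.2145 0.1042]
a top th 78.0 c2 [356.  210.4] world [ 0.524 -0.207  0.11 ] L 0.152 w 0.02 dirdeg 65.2
   tray [[0.724, -0.154], [0.648, -0.374], [0.388, -0.285], [0.464, -0.061]]
a scene th 81.0 c2 [238.7 161.4] world [ 0.528 -0.205  0.11 ] L 0.152 w 0.02 dirdeg 65.1
   tray [[0.391, -0.28], [0.471, -0.064], [0.724, -0.153], [0.643, -0.373]]
a TRI [ 0.525  -0.2079  0.1044]
```

Both views agree to about 4 mm: 154 x 21 mm blue tops, triangulated height about 0.104 m (nominal 0.110), trays about 270 x 232 mm. For pad_b, the tool's z axis already lies along the pad and tool x points along its skin normal. The standoff is at about (0.624, 0.189), going past the pad at height and then coming down.

send_rows(targets=[{"gripper": -1,"translation": [1,0,-0.16],"dr": [0,0,0]},{"gripper": -1,"translation": [1,0,-0.16],"dr": [0,0,0]},{"gripper": -1,"translation": [1,0,-0.16],"dr": [0,0,0]},{"gripper": -1,"translation": [1,0,-0.16],"dr": [0,0,0]},{"gripper": -1,"translation": [1,0,-0.16],"dr": [0,0,0]},{"gripper": -1,"translation": [1,0,-0.16],"dr": [0,0,0]},{"gripper": -1,"translation": [1,0,-0.16],"dr": [0,0,0]},{"gripper": -1,"translation": [1,0,-0.16],"dr": [0,0,0]},{"gripper": -1,"translation": [1,0,-0.16],"dr": [0,0,0]},{"gripper": -1,"translation": [1,0,-0.16],"dr": [0,0,0]},{"gripper": -1,"translation": [1,0,-0.16],"dr": [0,0,0]},{"gripper": -1,"translation": [1,0,-0.16],"dr": [0,0,0]}])

```text
clock: 1.3
eef_pos: [0.5383, 0.2502, 0.2338]
ee_rot: [[0.897, -0.008, 0.441], [-0.441, -0.004, 0.897], [-0.006, -1.0, -0.007]]
force: [0.3, -0.0, 0.2]
width: 0.995
```

send_rows(targets=[{"gripper": -1,"translation": [0.9,0,-0.15],"dr": [0,0,0]},{"gripper": -1,"translation": [0.9,0,-0.15],"dr": [0,0,0]},{"gripper": -1,"translation": [0.9,0,-0.15],"dr": [0,0,0]},{"gripper": -1,"translation": [0.9,0,-0.15],"dr": [0,0,0]},{"gripper": -1,"translation": [0,0,0],"dr": [0,0,0]},{"gripper": -1,"translation": [0,0,0],"dr": [0,0,0]}])

```text
clock: 1.9
eef_pos: [0.6319, 0.1805, 0.2292]
ee_rot: [[0.896, -0.014, 0.445], [-0.445, -0.005, 0.896], [-0.011, -1.0, -0.011]]
force: [-0.1, 0.7, 0.2]
width: 1.002
```

```bash
python3 - <<'E'
from h import *
s=manip.observe();print(s['eef_pos'],s['ee_rot'].round(3),s['joint_positions'].round(2))
for n in('scene','wrist'):cv2.imwrite(f'pics/{n}1.png',manip.get_image(n)[:,:,::-1])
E
```

```text
[0.63187717 0.18049418 0.22921694] [[ 0.896 -0.014  0.445]
 [-0.445 -0.005  0.896]
 [-0.011 -1.    -0.011]] [ 0.1   0.63  1.04 -0.    1.49 -1.01]
```

View pics/wrist1.png

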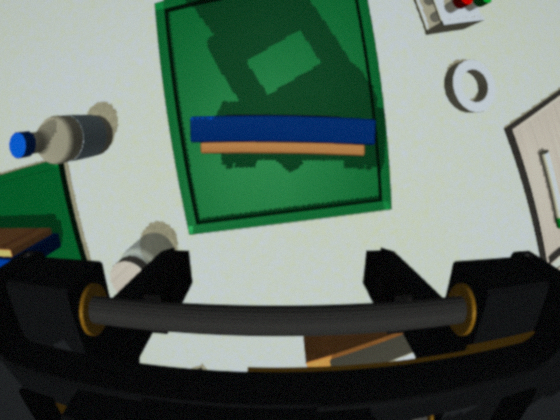

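View pics/scene1.png

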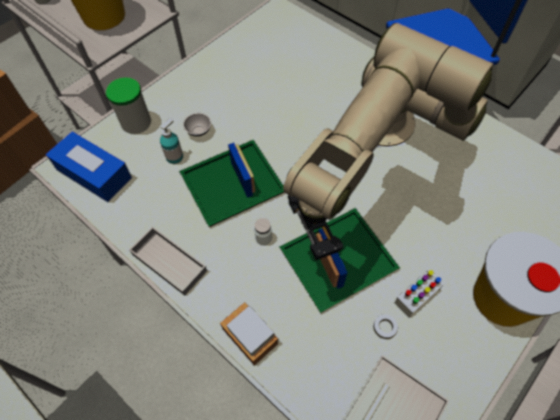

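The wrist view shows the fingers beyond the skin side and centred on the pad: pad columns 190–375, fingers on both sides of that. The gap to the skin face is about 46 mm. I'll come down to z≈0.088.

send_rows(targets=[{"gripper": -1,"translation": [0,0.95,0],"dr": [0,0,0]},{"gripper": -1,"translation": [0,0.95,0],"dr": [0,0,0]},{"gripper": -1,"translation": [0,0.95,0],"dr": [0,0,0]},{"gripper": -1,"translation": [0,0.95,0],"dr": [0,0,0]},{"gripper": -1,"translation": [0,0.6,0],"dr": [0,0,0]},{"gripper": -1,"translation": [0,0,0],"dr": [0,0,0]},{"gripper": -1,"translation": [0,0,0],"dr": [0,0,0]}])

```text
clock: 2.7
eef_pos: [0.6258, 0.1865, 0.0971]
ee_rot: [[0.899, -0.01, 0.437], [-0.437, -0.004, 0.899], [-0.007, -1.0, -0.008]]
force: [0.2, -0.4, 1.8]
width: 0.998
```

send_rows(targets=[{"gripper": -1,"translation": [0,0.4,0],"dr": [0,0,0]},{"gripper": -1,"translation": [-0.3,0,0],"dr": [0,0,0]},{"gripper": -1,"translation": [-0.3,0,0],"dr": [0,0,0]},{"gripper": -1,"translation": [-0.3,0,0],"dr": [0,0,0]},{"gripper": -1,"translation": [-0.3,0,0],"dr": [0,0,0]}])

```text
clock: 3.2
eef_pos: [0.5923, 0.2039, 0.0882]
ee_rot: [[0.899, -0.003, 0.437], [-0.437, -0.003, 0.899], [-0.001, -1.0, -0.004]]
force: [0.2, -0.2, 0.9]
width: 1.0
```

```bash
python3 - <<'E'
from h import *
s=manip.observe();print(s['eef_pos'],s['force'])
for n in('scene','wrist'):cv2.imwrite(f'pics/{n}2.png',manip.get_image(n)[:,:,::-1])
E
```

```text
[0.59230711 0.20389872 0.08824744] [ 0.16958832 -0.15469182  0.85599602]
```

View pics/wrist2.png

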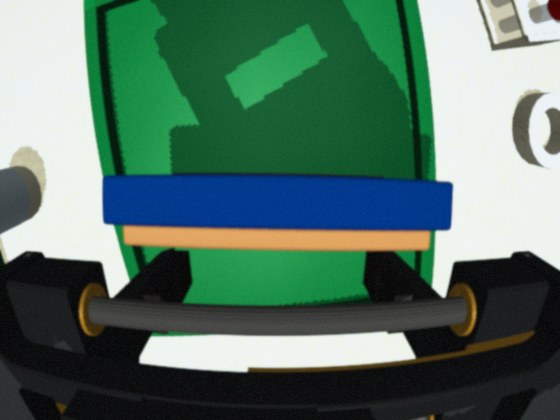

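The fingers (tips near rows 250–300) are at or just touching the skin top edge at row 248. I'll keep pushing gently.

send_rows(targets=[{"gripper": -1,"translation": [-0.3,0,0],"dr": [0,0,0]},{"gripper": -1,"translation": [-0.3,0,0],"dr": [0,0,0]},{"gripper": -1,"translation": [-0.3,0,0],"dr": [0,0,0]}])

```text
clock: 3.6
eef_pos: [0.5664, 0.2164, 0.0883]
ee_rot: [[0.9, -0.004, 0.437], [-0.437, -0.003, 0.9], [-0.002, -1.0, -0.005]]
force: [0.4, -0.2, 0.0]
width: 1.001
```

```bash
python3 - <<'E'
from h import *
s=manip.observe();print(s['eef_pos'],s['force'])
for n in('scene','wrist'):cv2.imwrite(f'pics/{n}3.png',manip.get_image(n)[:,:,::-1])
E
```

```text
[0.56637264 0.21639827 0.08828939] [ 0.37549993 -0.24366172  0.0260608 ]
```

View pics/wrist3.png

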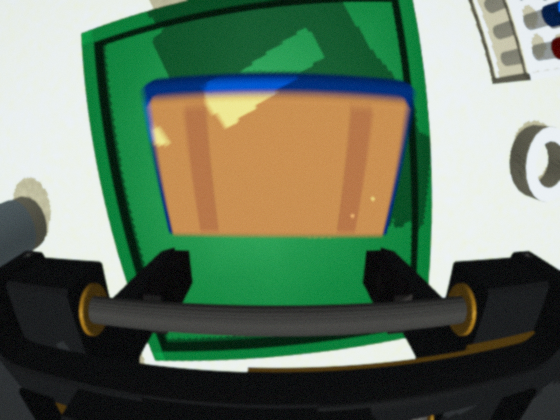

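The skin face is now visible at (280,165), so pad_b is falling. I'll lift and cross to pad_a's robot side, standoff about (0.465, -0.179).

send_rows(targets=[{"gripper": -1,"translation": [0,-1,0],"dr": [0,0,0]},{"gripper": -1,"translation": [0,-1,0],"dr": [0,0,0]},{"gripper": -1,"translation": [0,-1,0],"dr": [0,0,0]},{"gripper": -1,"translation": [0,-1,0],"dr": [0,0,0]},{"gripper": -1,"translation": [0,-1,0],"dr": [0,0,0]},{"gripper": -1,"translation": [0,-0.3,0],"dr": [0,0,0]},{"gripper": -1,"translation": [0,0,0],"dr": [0,0,0]}])

```text
clock: 4.4
eef_pos: [0.5663, 0.217, 0.2517]
ee_rot: [[0.9, -0.007, 0.436], [-0.436, -0.004, 0.9], [-0.005, -1.0, -0.007]]
force: [-0.5, -0.3, -0.5]
width: 1.001
```

send_rows(targets=[{"gripper": -1,"translation": [0.2,0,-1],"dr": [0,0,0]},{"gripper": -1,"translation": [0.2,0,-1],"dr": [0,0,0]},{"gripper": -1,"translation": [0.2,0,-1],"dr": [0,0,0]},{"gripper": -1,"translation": [0.2,0,-1],"dr": [0,0,0]},{"gripper": -1,"translation": [0.2,0,-1],"dr": [0,0,0]},{"gripper": -1,"translation": [0.2,0,-1],"dr": [0,0,0]},{"gripper": -1,"translation": [0.2,0,-1],"dr": [0,0,0]},{"gripper": -1,"translation": [0.2,0,-1],"dr": [0,0,0]},{"gripper": -1,"translation": [0.2,0,-1],"dr": [0,0,0]},{"gripper": -1,"translation": [0.2,0,-1],"dr": [0,0,0]},{"gripper": -1,"translation": [0,0,0],"dr": [0,0,0]}])

```text
clock: 5.5
eef_pos: [0.4808, -0.0891, 0.2334]
ee_rot: [[0.9, -0.035, 0.434], [-0.434, 0.001, 0.901], [-0.032, -0.999, -0.015]]
force: [0.1, 1.6, 0.1]
width: 1.003
```

```bash
python3 - <<'E'
from h import *
s=manip.observe();print(s['eef_pos'],s['force'])
for n in('scene','wrist'):cv2.imwrite(f'pics/{n}4.png',manip.get_image(n)[:,:,::-1])
E
```

```text
[ 0.48083341 -0.0891191   0.23339872] [0.14264253 1.58120922 0.13221927]
```

View pics/scene4.png

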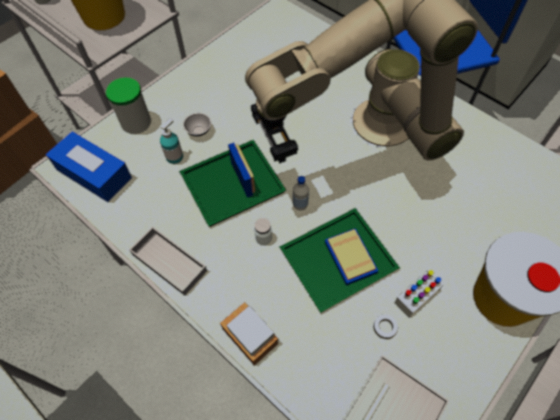

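pad_b lies flat with its skin up at (351,257) in the scene view. On to pad_a.

send_rows(targets=[{"gripper": -1,"translation": [0.25,0,-1],"dr": [0,0,-0.2]},{"gripper": -1,"translation": [0.25,0,-1],"dr": [0,0,-0.2]},{"gripper": -1,"translation": [0.25,0,-0.9],"dr": [0,0,0]},{"gripper": -1,"translation": [0,0,0],"dr": [0,0,0]},{"gripper": -1,"translation": [0,0,0],"dr": [0,0,0]}])

```text
clock: 6.1
eef_pos: [0.4649, -0.1717, 0.231]
ee_rot: [[0.905, -0.006, 0.425], [-0.425, -0.011, 0.905], [-0.001, -1.0, -0.012]]
force: [0.6, 0.3, 0.1]
width: 0.998
```

```bash
python3 - <<'E'
from h import *
s=manip.observe();print(s['eef_pos'],s['force'])
for n in('wrist',):cv2.imwrite(f'pics/{n}5.png',manip.get_image(n)[:,:,::-1])
E
```

```text
[ 0.46485516 -0.17174789  0.2309892 ] [0.5622597  0.28116598 0.06576545]
```

View pics/wrist5.png

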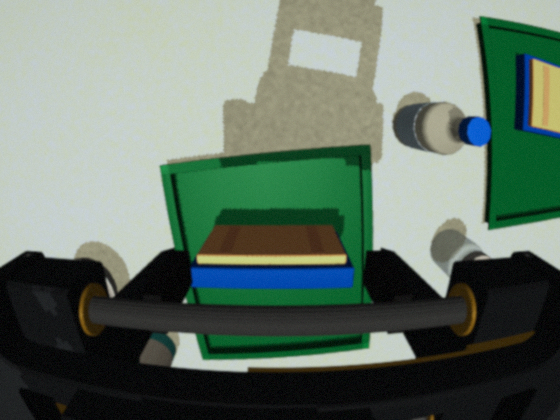

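The skin side at (270,243) faces the robot and the pad is centred between the fingers. The computed gap is about 48 mm, so I'll come down.

send_rows(targets=[{"gripper": -1,"translation": [0,0.95,0],"dr": [0,0,0]},{"gripper": -1,"translation": [0,0.95,0],"dr": [0,0,0]},{"gripper": -1,"translation": [0,0.95,0],"dr": [0,0,0]},{"gripper": -1,"translation": [0,0.95,0],"dr": [0,0,0]},{"gripper": -1,"translation": [0,0.9,0],"dr": [0,0,0]},{"gripper": -1,"translation": [0,0,0],"dr": [0,0,0]},{"gripper": -1,"translation": [0,0,0],"dr": [0,0,0]}])

```text
clock: 6.85
eef_pos: [0.4674, -0.1642, 0.0861]
ee_rot: [[0.91, -0.003, 0.415], [-0.415, -0.011, 0.91], [0.002, -1.0, -0.011]]
force: [-0.6, 0.5, 0.2]
width: 1.001
```

```bash
python3 - <<'E'
from h import *
s=manip.observe();print(s['eef_pos'],s['force'])
for n in('wrist',):cv2.imwrite(f'pics/{n}6.png',manip.get_image(n)[:,:,::-1])
E
```

```text
[ 0.46735314 -0.16416866  0.0861016 ] [-0.55194732  0.45818331  0.20395028]
```

View pics/wrist6.png

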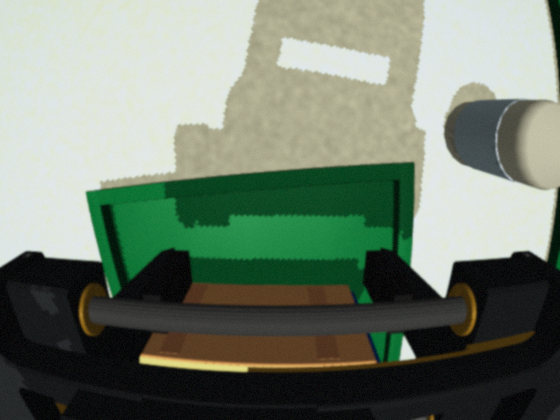

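The gap is clear and the tool sits about 12 mm off-centre along the pad. I'll correct that during the free approach, then push.

send_rows(targets=[{"gripper": -1,"translation": [0.3,0,-0.2],"dr": [0,0,0]},{"gripper": -1,"translation": [0.3,0,-0.2],"dr": [0,0,0]},{"gripper": -1,"translation": [0.3,0,0],"dr": [0,0,0]},{"gripper": -1,"translation": [0.3,0,0],"dr": [0,0,0]},{"gripper": -1,"translation": [0.3,0,0],"dr": [0,0,0]},{"gripper": -1,"translation": [0.3,0,0],"dr": [0,0,0]},{"gripper": -1,"translation": [0.3,0,0],"dr": [0,0,0]}])

```text
clock: 7.6
eef_pos: [0.5264, -0.2082, 0.0941]
ee_rot: [[0.909, 0.008, 0.416], [-0.416, -0.018, 0.909], [0.014, -1.0, -0.013]]
force: [-0.5, 0.1, 0.2]
width: 0.998
```

```bash
python3 - <<'E'
from h import *
s=manip.observe();print(s['eef_pos'],s['force'])
for n in('wrist','scene'):cv2.imwrite(f'pics/{n}7.png',manip.get_image(n)[:,:,::-1])
E
```

```text
[ 0.52644692 -0.20816709  0.09409426] [-0.47226052  0.13597119  0.24211258]
```

View pics/scene7.png

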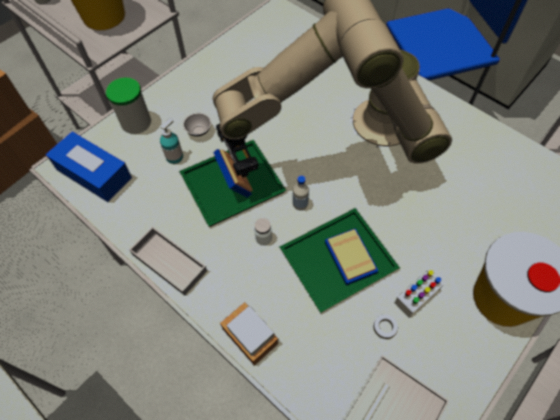

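pad_a is leaning away from the robot in the scene view. I'll push slightly further.

send_rows(targets=[{"gripper": -1,"translation": [0.3,0.1,0],"dr": [0,0,0]},{"gripper": -1,"translation": [0,0,0],"dr": [0,0,0]},{"gripper": -1,"translation": [0,0,0],"dr": [0,0,0]}])

```text
clock: 8.0
eef_pos: [0.5349, -0.2131, 0.092]
ee_rot: [[0.909, 0.009, 0.417], [-0.416, -0.019, 0.909], [0.016, -1.0, -0.013]]
force: [-0.2, 0.5, 0.4]
width: 0.999
```

```bash
python3 - <<'E'
from h import *
s=manip.observe();print(s['eef_pos'],s['force'])
for n in('wrist','scene'):cv2.imwrite(f'pics/{n}8.png',manip.get_image(n)[:,:,::-1])
E
```

```text
[ 0.53488898 -0.21311975  0.09204228] [-0.21340565  0.45653712  0.42180755]
```

View pics/scene8.png

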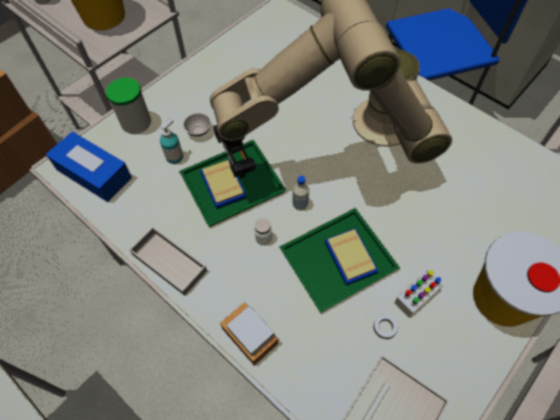

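pad_a has fallen onto its back with the skin up, at (223,184). I'll lift clear and back off towards the robot.

send_rows(targets=[{"gripper": -1,"translation": [0,-1,0],"dr": [0,0,0]},{"gripper": -1,"translation": [0,-1,0],"dr": [0,0,0]},{"gripper": -1,"translation": [0,-1,0],"dr": [0,0,0]},{"gripper": -1,"translation": [0,-1,0],"dr": [0,0,0]},{"gripper": -1,"translation": [0,-1,0],"dr": [0,0,0]},{"gripper": -1,"translation": [-1,0,0],"dr": [0,0,0]},{"gripper": -1,"translation": [-1,0,0],"dr": [0,0,0]},{"gripper": -1,"translation": [-1,0,0],"dr": [0,0,0]},{"gripper": -1,"translation": [-1,0,0],"dr": [0,0,0]},{"gripper": -1,"translation": [-1,0,0],"dr": [0,0,0]},{"gripper": -1,"translation": [-1,0,0],"dr": [0,0,0]},{"gripper": -1,"translation": [0,0,0],"dr": [0,0,0]}])

```text
clock: 9.3
eef_pos: [0.3602, -0.1303, 0.2461]
ee_rot: [[0.909, 0.01, 0.416], [-0.416, -0.02, 0.909], [0.017, -1.0, -0.014]]
force: [0.4, -0.0, -0.0]
width: 1.0
```

```bash
cat > c.py <<'E'
from h import *
s=manip.observe();print(s['clock'],s['eef_pos'],s['force'])
I={}
for n in('top','scene'):
    I[n]=manip.get_image(n)[:,:,::-1].copy();cv2.imwrite(f'pics/{n}9.png',I[n])
roi={'b':{'top':(125,145,250,272),'scene':(280,208,400,312)},'a':{'top':(293,140,417,270),'scene':(178,138,288,226)}}
for k in roi:
  r={}
  for n in P:
    x0,y0,x1,y1=roi[k][n];hsv=cv2.cvtColor(I[n][y0:y1,x0:x1],cv2.COLOR_BGR2HSV)
    m=cv2.inRange(hsv,(5,40,60),(35,255,255));m=cv2.morphologyEx(m,cv2.MORPH_OPEN,np.ones((3,3)))
    rc,ct=rect(None,m);c=np.array(rc[0])+[x0,y0];r[n]=c
    W=np.array([onz(n,q,.037) for q in cv2.boxPoints(rc)+[x0,y0]])
    print(k,n,c.round(1),onz(n,c,.037).round(3),np.linalg.norm(W[1]-W[0]).round(3),np.linalg.norm(W[2]-W[1]).round(3))
  print(k,'skin top centre TRI',tri(r['top'],r['scene']).round(4),'expect z .037')
# bystander drift
A=cv2.imread('pics/top0.png');D=cv2.absdiff(A,I['top']).max(2)
for nm,(x,y) in dict(disinf=(269,235),rack=(88,230),bowl=(455,236),gel=(446,182),jar=(272,170),tape=(102,177)).items():
    t=A[y-24:y+24,x-24:x+24];R=cv2.matchTemplate(I['top'][y-32:y+32,x-32:x+32],t,cv2.TM_CCOEFF_NORMED);_,v,_,l=cv2.minMaxLoc(R);print(nm,round(v,3),(l[0]-8,l[1]-8))
E
python3 c.py
```

```text
9.3 [ 0.36024032 -0.1302854   0.24611957] [ 0.39738497 -0.03356093 -0.01000148]
b top [160.  209.2] [0.53  0.285 0.037] 0.088 0.017
b scene [351.6 253.7] [0.513 0.246 0.037] 0.094 0.149
b skin top centre TRI [0.5285 0.2649 0.087 ] expect z .037
a top [344.7 259.6] [ 0.41  -0.188  0.037] 0.07 0.15
a scene [222.2 180.7] [ 0.586 -0.233  0.037] 0.092 0.149
a skin top centre TRI [ 0.4712 -0.2687 -0.1405] expect z .037
disinf 0.927 (0, 0)
rack 0.999 (0, 0)
bowl 0.999 (0, 0)
gel 0.999 (0, 0)
jar 0.998 (0, 0)
tape 0.998 (0, 0)
```

View pics/top9.png

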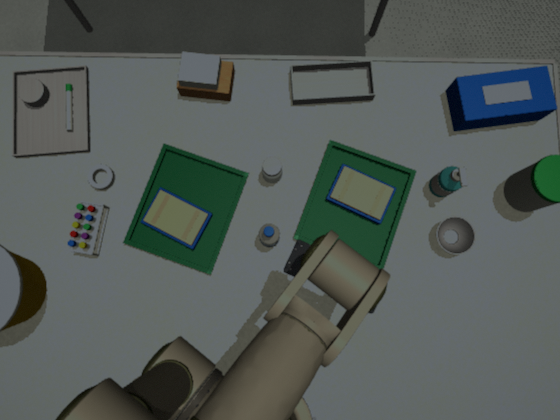

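The picture shows both pads flat with the skin up, inside their trays: b at (177,218), a at (361,193). The top-view mask failed because it caught the stripes and the arm. I'll re-measure with a better mask and a tighter region.

```bash
python3 - <<'E'
from h import *
roi={'b':{'top':(135,180,220,255),'scene':(315,222,385,290)},'a':{'top':(318,158,402,228),'scene':(193,153,255,213)}}
for k in roi:
  r={}
  for n in P:
    x0,y0,x1,y1=roi[k][n];hsv=cv2.cvtColor(cv2.imread(f'pics/{n}9.png')[y0:y1,x0:x1],cv2.COLOR_BGR2HSV)
    m=cv2.inRange(hsv,(0,15,90),(40,255,255));m=cv2.morphologyEx(m,cv2.MORPH_CLOSE,np.ones((5,5)))
    rc,ct=rect(None,m);c=np.array(rc[0])+[x0,y0];r[n]=c
    W=np.array([onz(n,q,.037) for q in cv2.boxPoints(rc)+[x0,y0]])
    print(k,n,c.round(1),onz(n,c,.037).round(3),np.linalg.norm(W[1]-W[0]).round(3),np.linalg.norm(W[2]-W[1]).round(3))
  print(k,'TRI',tri(r['top'],r['scene']).round(4))
E
```

```text
b top [175.2 216.8] [0.511 0.245 0.037] 0.089 0.14
b scene [351.4 253.8] [0.514 0.246 0.037] 0.094 0.15
b TRI [0.512  0.2452 0.0335]
a top [361.5 192.4] [ 0.583 -0.233  0.037] 0.088 0.138
a scene [222.2 180.5] [ 0.585 -0.233  0.037] 0.094 0.152
a TRI [ 0.5838 -0.2339  0.0347]
```

Both skin tops measure about 90 x 140 mm at z≈0.034 m (0.037 expected, within the earlier bias), so both pads lie flat inside their trays. No bystander shifted; the bottle's lower match score comes from the arm next to it.

```bash
python3 -c "
from plant import manip
print(manip.hand_in(), manip.observe()['clock'])"
```

```text
the job is handed in; nothing more can be done
the job is handed in; nothing more can be done
```

Both pads now lie flat on their blue backs, skin side up, each in its own tray. I pushed pad_b over towards the robot and pad_a away from it, using the open fingers near the top edge without gripping or lifting. I handed the job in at about 9.4 s.

**Last checks**
- **Pads:** seen from two cameras, the skin tops sit at (0.512, 0.245) for pad_b and (0.584, -0.234) for pad_a. Their heights came out at 34–35 mm against the 37 mm expected. The first height measurements also read low, by about 6 mm. The skin faces measured about 90 x 140–150 mm against the 91 x 141 mm given.
- **Bystanders:** none had moved in the top view (0 px shift). The disinfectant bottle matched less well (0.93 against at least 0.998 for the others), most likely because the arm was beside it.
- **Forces:** every reading I took was under about 2 N, and the arm was clear of everything at hand-in.
- **Failed check:** my first check of the fallen pads gave wrong positions because the colour mask caught the arm and the pad stripes. I re-measured with a corrected mask, and those are the figures above.

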